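# Set the worktop lamp and hold its stem fully out

## Task

Set the worktop lamp up for chopping: turn its dial to the two-stud mark and let go of it, then squeeze the release button on the grip at the top of the stem and pull the stem straight up past its first stop to the second, fully out. The clamp collar is still loose and the stem sinks when let go, so finish while still holding the lamp up there by its grip, ready for me to tighten the collar. Leave the glass, mug, salt shaker and spice jar where they stand.

Things in the scene. Friction and masses are not known exactly. Their poses are not given: they have to be found in the camera images.
- lamp: Lamp behind a chopping board; white fixed base 100 (x) x 280 (y) x 24 mm high. Origin: centre of the base's underside; z up, +y along the base toward the stem end (robot's left), -x its front, toward the robot; turned up to 12 degrees. Dial axis at y = -95 mm, stem axis at y = +95 mm, both x = 0. Stem: fixed tube with black clamp collar (39 mm wide, top at 118 mm), two sliding sections.
- dial (a joint): Angle of the selector dial, rad, 0 to 1.8, growing clockwise seen from above. It clicks into four positions: 0 = ring mark (off), 0.6 = one stud, 1.2 = TWO STUDS (wanted), 1.8 = three studs; the marks are on the base beyond the dial, left to right. Starts at off or one stud. Turning takes about 0.1 N m; let go within 0.15 rad of a position it springs into it.
- dial_grip (a point): On the dial's axis, in the middle of its finger bar, 52 mm above the worktop. Dial: a black disc 52 mm across, top 36 mm above the worktop, with an upright finger bar 50 mm long and 13 mm thick, from 36 to 62 mm height, to pinch across its thickness from above.
- dial_nose (a point): Pointer end of the finger bar (the end with the white line), 25 mm from the axis, level with dial_grip. From dial_grip to here is the bar's and the pointer's direction: in the lamp's frame 0.9 rad minus the dial angle, counter-clockwise from +x.
- bar_root (a point): Point on the stem axis in the middle of the thickness of the lamp's slim light bar, which reaches 195 mm forward (lamp's -x) from here and rises with the stem: 32 mm wide, 12 mm thick, 132 to 145 mm above the worktop when the stem is in. The grip stands right on top.
- grip: Black grip on top of the stem, above the light bar: 30 mm (x, front to back) x 38 mm (y) x 50 mm high, with the release button in its front (-x) face. Origin: centre of its underside, 145.5 mm above the worktop when the stem is in; axes as the lamp's.
- grip_mid (a point): Centre of the grip, 26 mm above its underside, at the height of the middle of the button.
- release (a joint): Release button, a metal pad 20 mm wide x 24 mm high in the grip's front face, 6.5 mm proud; value = how far pressed in, m, 0 to 0.0055; springs out by itself (3 N to start, 7 N fully in). Squeezing the grip front to back (36.5 mm over the button, 31 mm pressed) presses it. Pressed, it frees the upper section; out, it locks that section fully in or fully out.
- stem_upper (a joint): How far the upper stem section, with the light bar and grip, is drawn out of the lower one, m, 0 (in, as at the start) to 0.060 (its stop, the first stop). Held at 0 by the release unless the button is pressed. Takes about 4 N to draw.
- stem_lower (a joint): How far the lower stem section is drawn out of the fixed tube, m, 0 (in, as at the start) to 0.060 (its stop). Takes about 8 N to lift, so it follows after the upper one reaches its stop. Both at 0.060 (grip 120 mm higher than at the start) is the second stop. No lock: it sinks by itself when the grip is let go.
- glass: Clear drinking glass, 80 mm across, 91 mm high, left of the lamp; to be left alone. Origin: centre of its underside.
- mug: Cream mug with a dark band, 82 mm across without its handle, 92 mm high, left of the lamp; to be left alone. Origin: underside.
- salt: Salt shaker, 44 mm across, 90 mm high, right of the lamp; to be left alone. Origin: centre of its underside.
- spice: Glass spice jar with black cap, 44 mm across, 107 mm high, right of the lamp; to be left alone. Origin: centre of its underside.

How it is judged (in metres and radians):
On the way, in this order (a step that is already met when the one before it is completed fails the run):
1. the dial stands at the two-stud mark, let go, with the stem still in (value of joint dial between 1.08 and 1.32 rad and distance between the grasp point and dial_grip above 0.06 m and value of joint each of stem_upper, stem_lower below 0.01 m), for 0.2 s.
2. the stem is at its second stop, held by the grip (value of joint each of stem_upper, stem_lower above 0.055 m and contact force between the fingers and grip above 2 N), for 0.2 s.
At the end, for the whole second after the job is handed in: The dial stands at the two-stud mark (1.2 rad within 0.12); both stem sections are drawn out to within 5 mm of their stops (grip 120 mm up within 10 mm) and still, and the fingers hold the grip (more than 2 N) through the last second; the four bystanders have not been shifted more than 30 mm (all of step 2 and value of joint dial between 1.08 and 1.32 rad and velocity of joint stem_lower between -0.01 and 0.01 m/s and height (world z) of grip above 0.255 m); the arm keeps its last pose, push and grip.
It fails at once if the glass is shifted (distance of glass from where it was at the start of the episode above 0.03 m).
It fails at once if the mug is shifted (distance of mug from where it was at the start of the episode above 0.03 m).
It fails at once if the salt shaker is shifted (distance of salt from where it was at the start of the episode above 0.03 m).
It fails at once if the spice jar is shifted (distance of spice from where it was at the start of the episode above 0.03 m).
It also fails if it takes over 58 s, if anything falls off the work surface, if the arm or the gripper's body presses on something with over 40 N, if the wrist force passes 120 N, or if a joint passes its speed limit or range.

## Robot

A 6-joint arm with a two-finger parallel gripper is mounted at the origin on the work surface; the furniture and walls round the work are solid. World frame = base frame: x ahead of the robot, y to its left, z up, the work surface at z = 0. Lengths are in m, angles in degrees, forces in N, time in s.
With the tool pointing down it reaches from about 0.4 to 0.825 m from the base axis. Payload 7 kg.
Tool frame: the origin (TCP) lies midway between the tips of the shut fingers; the grasp point (between the pads) lies 19 mm behind it; z points along the fingers, y is the line along which they close (so a half turn about z gives the same grasp; the last joint's range is limited). The gripper opens to 88 mm and grips with 3 to 60 N. Pads are 19 mm wide; open, the fingers measure 130 mm over their backs; the gripper's body (78 mm by 193 mm) begins 47 mm behind the grasp point.
Start: joints at [80.048, 20.546, 0.682, 0, -70.136, -16.507], TCP at [0.301, 0.604, 0.188] pointing down, gripper open.
Joint ranges: [-176.03, 176.03], [-82.01, 121.73], [-58.28, 71.71], [-173.87, 95.51], [-174.79, -0.11], [-173.66, 173.66]. Speed limits (degrees/s): [136.94, 136.94, 172.46, 180, 180, 180].

## Interface

Orientations are given as [roll, pitch, yaw] about the fixed x, y, z axes, in that order (R = Rz(yaw) Ry(pitch) Rx(roll)).
In Python, from plant import ctrl gives the robot as it stands. The module is installed in compiled form; this text tells all that it offers.
- The arm moves only by the tool send_rows, never from a script. Its argument "plan" is a list that holds one entry, the list of rows, each a list of 6 numbers: the shift along the tool's x, y, z in cm, then the turn, a rotation vector about the tool's x, y, z in degrees. A call has 1 to 8 rows; each row is the pose to reach, as a shift and turn from the pose commanded when the call began, along the tool's axes at that moment; what a row does not reach only later rows make up. A row lasts 1/12 s, in which the tool goes at most 41.7 mm and 7.16 degrees, less where a joint would pass 70% of its speed; a pose out of reach is approached as far as the arm can. A call with a gripper value outside its range is refused whole. "fingers" is the opening, from 0 (shut) to 1 (fully open), set as the call begins (left out, the last holds). The fingers move at their own pace and stop on an object; the grip force is fixed at half the most. Time passes only in rows, so rows that repeat a pose let the fingers close. It gives the time, the measured TCP pose, the force, the opening and the grip force at its end, in the units of the state.
- ctrl.get_obs(): the state, without advancing time (a new reading comes with each control period).
- ctrl.snapshot(name): name is "side" or "top"; returns a dict with "img" (384x512x3 uint8, red, green, blue), "K" (3x3 intrinsics, pixels), "k1" (the pictures are not rectified: a ray, as slopes to the right and down, at radius r is drawn at 1 + k1 r^2 times it, then the intrinsics apply), "pose" (4x4, takes a point from camera to world coordinates). Camera axes: x right, y down, z forward; pixel columns grow to the right and rows downward; lengths in m; the calibration is good to about 2 mm. A picture is of the moment at which its call begins. There is no depth.
- ctrl.close_job(): hands the job in; it is judged then, once.
The state is a dict: "clock": time; "joint_pos": joint angles; "qvel": joint speeds; "tau": joint torques, N m; "tool_pos": TCP position; "orientation": TCP orientation; "force": force on the tool from outside, world axes, zero at the start; "moment": the same for the moment, N m; "opening": finger opening in m; "gripper_force": force on a finger pad.
Only numpy, scipy, OpenCV 4.12 (cv2) and the standard library are available. Lean on these libraries where they do the work, as an engineer would, in place of code of your own. Each camera call takes 0.05 s, during which the arm holds its last target. There are 200 camera calls.

## Working session

There is one attempt and no reset: what is moved stays moved. The work goes in short steps, Python scripts to look and compute and a tool call to move; the robot and the scene stay as the last step left them, time stands still between calls to the robot, and variables do not carry over. Pictures are saved under pics/ and viewed, at most 10 in all, crops included, and the job is handed in when it is done.

Besides the shell and the picture viewer there is one more tool, called after "Request:" as name([rows], argument=value, ...), one row to a line, values as JSON. send_rows: Moves the arm, as the interface text tells. Its arguments: {"type":"object","properties":{"plan":{"type":"array","items":{"type":"array","items":{"type":"array","items":{"type":"number"}}}},"fingers":{"type":"number"}},"required":["plan"]}

```bash
mkdir -p pics
python3 - <<'E'
from plant import ctrl
import cv2,numpy as np
for n in("side","top"):
    s=ctrl.snapshot(n); cv2.imwrite(f"pics/{n}0.png",s["img"][:,:,::-1]); np.savez(f"{n}0.npz",**s)
    print(n,s["K"].tolist(),s["k1"],np.round(s["pose"],4).tolist())
print(ctrl.get_obs())
E
```

```text
side [[350.23663574118575, 0.0, 254.47609108612974], [0.0, 350.23663574118575, 193.47617033771735], [0.0, 0.0, 1.0]] -0.057452902959861905 [[0.9997, -0.0075, 0.025, 0.4152], [-0.0246, -0.5891, 0.8077, -0.7624], [0.0087, -0.808, -0.5891, 0.7516], [0.0, 0.0, 0.0, 1.0]]
top [[381.6817928105507, 0.0, 254.82796637595715], [0.0, 381.6817928105507, 196.36187652130934], [0.0, 0.0, 1.0]] -0.03437847943360961 [[-0.0159, -0.9845, 0.1749, 0.252], [-0.9993, 0.0215, 0.0303, 0.048], [-0.0336, -0.1743, -0.9841, 1.2792], [0.0, 0.0, 0.0, 1.0]]
{'clock': 0.1, 'joint_pos': array([ 8.00495866e+01,  2.05870408e+01,  6.36652950e-01, -1.65399021e-02,
       -7.01347239e+01, -1.65076490e+01]), 'qvel': array([ 0.04310574, -0.02867471,  0.18023422,  0.05039586, -0.03622898,
       -0.06286573]), 'tau': array([-9.88201173e-04, -5.84162164e+01,  2.93753511e+01,  7.01552242e+00,
        1.02167315e-02, -5.21937795e-05]), 'tool_pos': array([0.30054729, 0.60383111, 0.18710545]), 'orientation': array([ 1.79913978e+02, -9.27764145e-03, -2.64636874e+01]), 'force': array([-0.26136245,  0.14581015, -0.21356142]), 'moment': array([0.00953231, 0.06311832, 0.01169999]), 'gripper_force': 0.0, 'opening': 0.08715084484227009}
```

View pics/side0.png

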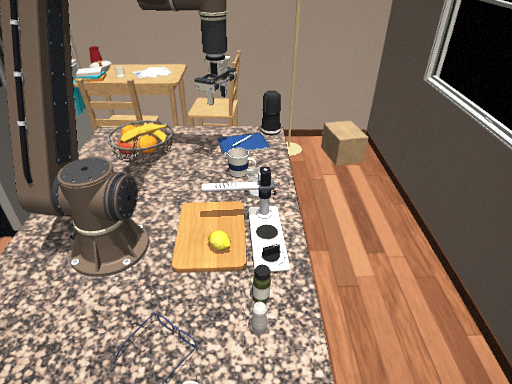

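View pics/top0.png

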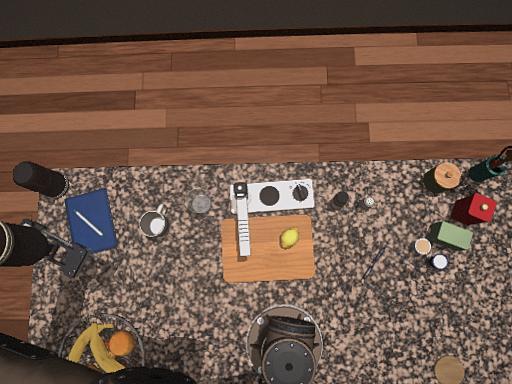

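The side view shows the lamp's base around (268,240), its dial at (270,252) and its grip at (265,178). In the top view the grip is at (240,188) and the dial at (300,193). I'll zoom in on both.

Run:
```python
import cv2,numpy as np
a=cv2.imread("pics/top0.png")[170:270,180:380]; b=cv2.imread("pics/side0.png")[160:280,190:300]
cv2.imwrite("pics/topz.png",cv2.resize(a,None,fx=4,fy=4,interpolation=cv2.INTER_CUBIC))
cv2.imwrite("pics/sidez.png",cv2.resize(b,None,fx=5,fy=5,interpolation=cv2.INTER_CUBIC))
```

```text
(no output)
```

View pics/topz.png

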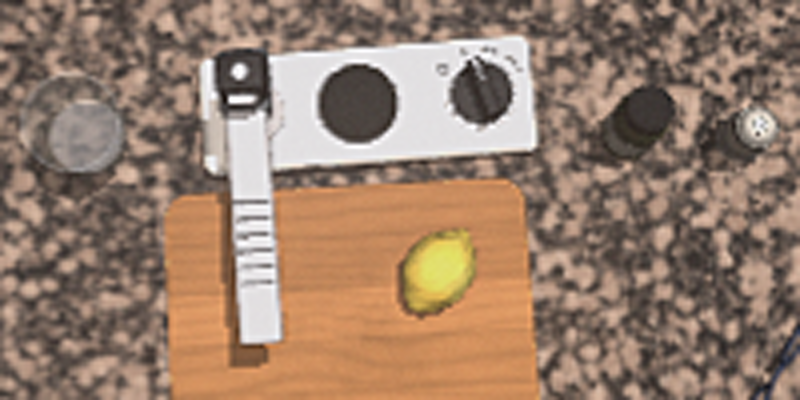

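View pics/sidez.png

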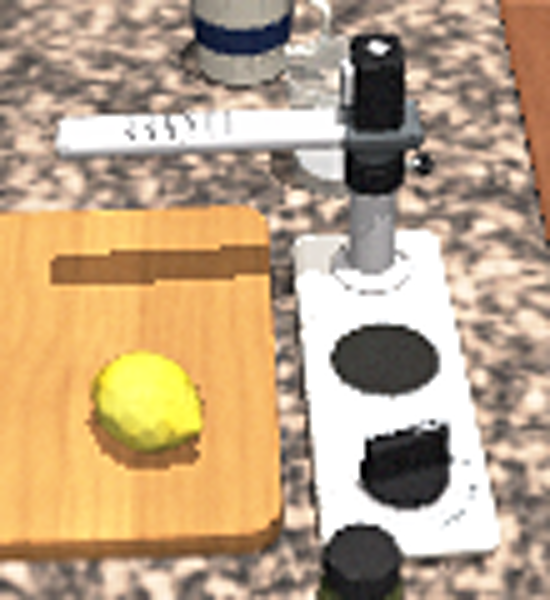

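```bash
cat > h.py <<'E'
import numpy as np,cv2
from scipy.optimize import least_squares
def proj(s,P):
    T=np.linalg.inv(s["pose"]); p=np.atleast_2d(P)@T[:3,:3].T+T[:3,3]
    q=p[:,:2]/p[:,2:]; q=q*(1+s["k1"]*(q**2).sum(1,keepdims=True))
    return q*s["K"][0,0]+s["K"][:2,2]
def ray(s,uv):
    k=float(s["k1"]); d=cv2.undistortPoints(np.array([[uv]],float),s["K"],np.array([k,0,0,0,0.]))[0,0]
    return s["pose"][:3,3],s["pose"][:3,:3]@np.r_[d,1]
def tri(obs):
    A=0;b=0
    for s,uv in obs:
        c,d=ray(s,uv); d=d/np.linalg.norm(d); M=np.eye(3)-np.outer(d,d); A=A+M; b=b+M@c
    return np.linalg.solve(A,b)
def onz(s,uv,z):
    c,d=ray(s,uv); return c+d*(z-c[2])/d[2]
def lamp(p,L): # p=x,y,z,yaw
    c,s=np.cos(p[3]),np.sin(p[3]); return np.atleast_2d(L)@np.array([[c,-s,0],[s,c,0],[0,0,1]]).T+p[:3]
E
cat > m.py <<'E'
from h import *
t=dict(np.load("top0.npz")); s=dict(np.load("side0.npz"))
T=lambda u,v:(u/4+180-.4,v/4+170-.4); S=lambda u,v:(u/5+190-.4,v/5+160-.4)
obs=[(t,T(531,37),(.05,-.14,.024)),(t,T(538,152),(-.05,-.14,.024)),(t,T(207,175),(-.05,.14,.024)),(t,T(197,60),(.05,.14,.024)),
(t,T(241,338),(-.195,.111,.145)),(t,T(282,340),(-.195,.079,.145)),
(s,S(440,231),(.05,.14,.024)),(s,S(499,548),(.05,-.14,.024)),(s,S(324,553),(-.05,-.14,.024)),(s,S(295,237),(-.05,.14,.024)),
(s,S(59,118),(-.195,.111,.145)),(s,S(58,152),(-.195,.079,.133))]
f=lambda p:np.concatenate([proj(c,lamp(p,L))[0]-uv for c,uv,L in obs])
r=least_squares(f,[.63,0,0,0],loss="soft_l1"); p=r.x
print("lamp",np.round(p[:3],4),np.degrees(p[3])); print(np.round(f(p).reshape(-1,2),1).tolist())
np.save("lamp.npy",p)
for n,L in dict(dial=(0,-.095,.052),grip=(0,.095,.1715),griptop=(0,.095,.1955)).items(): print(n,np.round(lamp(p,L),4),proj(t,lamp(p,L))[0].round(1),proj(s,lamp(p,L))[0].round(1))
print("griptop tri",tri([(t,T(241,70)),(s,S(379,46))]).round(4))
for d in (0,.6):
    for k in (1,-1):
        q=lamp(p,(k*.025*np.cos(.9-d),-.095+k*.025*np.sin(.9-d),.062)); print(d,k,((proj(t,q)[0]-[179.6,169.6])*4).round(),((proj(s,q)[0]-[189.6,159.6])*5).round())
for n,c,uv,z in(("glass",t,T(73,115),.091),("spice",t,T(647,110),.107),("salt",t,T(758,127),.09),("spice_side",s,S(362,547),.107)):
    w=onz(c,uv,z); print(n,w.round(4),"lamp frame",(lamp([0,0,0,-p[3]],w-p[:3])).round(3))
E
python3 m.py
```

```text
lamp [ 0.4785  0.0297 -0.0064] 2.4704491239779975
[[-0.1, -0.7], [0.7, -0.2], [-0.4, -0.6], [0.7, -1.1], [-0.7, 1.0], [-0.1, -0.1], [-0.2, 0.0], [0.1, -0.9], [-1.0, -0.1], [-0.6, -0.1], [0.1, 0.4], [0.0, 2.8]]
dial [[ 0.4826 -0.0652  0.0456]] [300.8 192. ] [270.2 250.3]
grip [[0.4744 0.1246 0.1651]] [240.5 188.6] [265.1 177.3]
griptop [[0.4744 0.1246 0.1891]] [239.9 187. ] [265.3 170.6]
griptop tri [0.4737 0.1245 0.1955]
0 1 [460.  70.] [427. 415.]
0 -1 [512. 104.] [379. 467.]
0.6 1 [475.  59.] [445. 429.]
0.6 -1 [497. 115.] [362. 452.]
glass [0.4607 0.2659 0.091 ] lamp frame [[-0.008  0.237  0.097]]
spice [ 0.4522 -0.1843  0.107 ] lamp frame [[-0.036 -0.213  0.113]]
salt [ 0.4396 -0.2737  0.09  ] lamp frame [[-0.052 -0.301  0.096]]
spice_side [ 0.4531 -0.1885  0.107 ] lamp frame [[-0.035 -0.217  0.113]]
```

```bash
sed -i 's/^r=least.*/r=least_squares(lambda q:f(np.r_[q[:2],0,q[2]]),[.5,0,0],loss="soft_l1"); p=np.r_[r.x[:2],0,r.x[2]]/' m.py; python3 m.py | head -12
cat >> h.py <<'E'
from scipy.spatial.transform import Rotation as Ro
def go(ctrl,pos,yaw,cur=None):
    o=ctrl.get_obs(); R0=Ro.from_euler("xyz",o["orientation"],degrees=True); R1=Ro.from_euler("xyz",[180,0,yaw],degrees=True)
    print("shift cm",(R0.inv().apply(np.array(pos)-o["tool_pos"])*100).round(2),"rot",np.degrees((R0.inv()*R1).as_rotvec()).round(2),"from",o["tool_pos"].round(4),o["orientation"].round(2),"t",o["clock"])
E
python3 - <<'E'
from h import *
from plant import ctrl
go(ctrl,(.3,.6,.31),-26.5); go(ctrl,(.481,-.065,.31),19.7);
E
```

```text
lamp [0.4782 0.0277 0.    ] 2.3349903580476736
[[0.8, -1.0], [1.6, -0.3], [0.0, -0.9], [1.2, -1.5], [-0.3, 1.0], [0.3, -0.1], [-0.1, -1.0], [0.1, -1.8], [-1.2, -1.2], [-0.6, -1.3], [-0.1, -1.1], [-0.2, 1.4]]
dial [[ 0.4821 -0.0673  0.052 ]] [301.6 191.7] [270.1 249.2]
grip [[0.4743 0.1226 0.1715]] [241.  188.2] [265.2 175.9]
griptop [[0.4743 0.1226 0.1955]] [240.5 186.6] [265.4 169.2]
griptop tri [0.4737 0.1245 0.1955]
0 1 [464.  69.] [427. 409.]
0 -1 [515. 104.] [379. 462.]
0.6 1 [478.  58.] [444. 424.]
0.6 -1 [501. 115.] [361. 446.]
glass [0.4607 0.2659 0.091 ] lamp frame [[-0.008  0.239  0.091]]
spice [ 0.4522 -0.1843  0.107 ] lamp frame [[-0.035 -0.211  0.107]]
shift cm [  0.12   0.39 -12.29] rot [ 0.09 -0.01  0.04] from [0.3005 0.6038 0.1871] [ 1.7991e+02 -1.0000e-02 -2.6460e+01] t 0.1
shift cm [ 45.96  51.85 -12.2 ] rot [ 9.000e-02  3.000e-02 -4.616e+01] from [0.3005 0.6038 0.1871] [ 1.7991e+02 -1.0000e-02 -2.6460e+01] t 0.1
```

Request:
send_rows([
  [[0,0,-4,0,0,0],[0,0,-8,0,0,0],[0,0,-12,0,0,0],[2.6,3,-12.2,0,0,-3],[5.2,6,-12.2,0,0,-6],[7.8,9,-12.2,0,0,-9],[10.4,12,-12.2,0,0,-12],[13,15,-12.2,0,0,-15]],
], fingers=0.6)

```text
clock: 0.77
tool_pos: [0.3502, 0.4101, 0.3096]
orientation: [180.0, 0.0, -11.3]
force: [0.7, 0.3, 0.1]
opening: 0.0527
gripper_force: 0.0
```

Run:
```python
from h import *
from plant import ctrl
go(ctrl,(.482,-.066,.31),19.6)
```

```text
shift cm [ 2.224e+01  4.411e+01 -3.000e-02] rot [ 2.000e-02  2.000e-02 -3.089e+01] from [0.3502 0.4101 0.3096] [ 1.7997e+02  1.0000e-02 -1.1290e+01] t 0.7667
```

Request:
send_rows([
  [[1.7,3.4,0,0,0,-3],[3.4,6.8,0,0,0,-6],[5.1,10.2,0,0,0,-9],[6.8,13.6,0,0,0,-12],[8.5,17,0,0,0,-15],[10.2,20.4,0,0,0,-18],[11.9,23.8,0,0,0,-21],[13.6,27.2,0,0,0,-24]],
])

```text
clock: 1.43
tool_pos: [0.4293, 0.1166, 0.31]
orientation: [-180.0, -0.0, 12.7]
force: [0.6, 0.3, 0.0]
opening: 0.0523
gripper_force: 0.0
```

Run:
```python
from h import *
from plant import ctrl
go(ctrl,(.482,-.066,.31),19.6)
```

```text
shift cm [ 1.12 18.97 -0.  ] rot [-0.02 -0.02 -6.88] from [0.4293 0.1166 0.31  ] [-1.7998e+02 -1.0000e-02  1.2720e+01] t 1.4333
```

Request:
send_rows([
  [[0.2,3.5,0,0,0,-1.4],[0.4,7,0,0,0,-2.8],[0.7,11,0,0,0,-4.2],[0.9,15,0,0,0,-5.6],[1.1,19,0,0,0,-6.9],[1.1,19,3,0,0,-6.9],[1.1,19,6,0,0,-6.9],[1.1,19,6,0,0,-6.9]],
])

```text
clock: 2.1
tool_pos: [0.4779, -0.0657, 0.2442]
orientation: [-179.8, 0.5, 19.3]
force: [-2.0, 0.7, -1.6]
opening: 0.0529
gripper_force: 0.0
```

Run:
```python
from h import *
from plant import ctrl
go(ctrl,(.482,-.066,.046),19.6)
s=ctrl.snapshot("side"); t=ctrl.snapshot("top"); np.savez("s1.npz",**s)
q=ctrl.get_obs()["tool_pos"]; print(proj(s,q),proj(t,q))
a=cv2.resize(s["img"][150:290,190:310],None,fx=3.3,fy=4,interpolation=2); b=cv2.resize(t["img"][140:280,200:400],(400,560))
cv2.imwrite("pics/p1.png",np.hstack([a,b])[:,:,::-1])
```

```text
shift cm [ 0.56  0.23 19.81] rot [-0.18  0.51 -0.34] from [ 0.4779 -0.0657  0.2442] [-179.82    0.51   19.26] t 2.1
[[272.50596685 191.06168872]] [[307.1051491 178.7322387]]
```

View pics/p1.png

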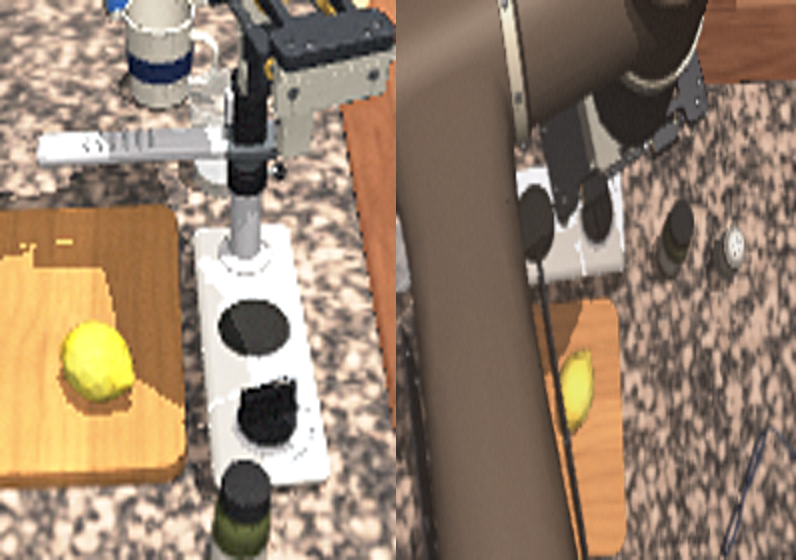

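The view shows the gripper above the dial, with the bar at crop (268,400) still pointing at one stud and the path down clear. I'll descend most of the way.

Request:
send_rows([
  [[0,0,3,0,0,0],[0,0,6,0,0,0],[0,0,9,0,0,0],[0,0,12,0,0,0],[0,0,15,0,0,0],[0,0,17,0,0,0],[0,0,17,0,0,0],[0,0,17,0,0,0]],
])

```text
clock: 2.87
tool_pos: [0.4827, -0.064, 0.0813]
orientation: [180.0, -0.0, 19.6]
force: [-0.3, 0.5, 0.9]
opening: 0.0529
gripper_force: 0.0
```

Run:
```python
from h import *
from plant import ctrl
go(ctrl,(.482,-.066,.046),19.6)
s=ctrl.snapshot("side"); t=ctrl.snapshot("top")
q=ctrl.get_obs()["tool_pos"]; print(proj(s,q),proj(t,q))
a=cv2.resize(s["img"][200:290,230:310],(480,540),interpolation=2); b=cv2.resize(t["img"][160:240,280:340],(320,540))
cv2.imwrite("pics/p2.png",np.hstack([a,b])[:,:,::-1])
```

```text
shift cm [-0.14  0.17  3.53] rot [ 0.04 -0.02 -0.05] from [ 0.4827 -0.064   0.0813] [ 1.7996e+02 -2.0000e-02  1.9550e+01] t 2.8667
[[271.04981195 240.39058637]] [[301.40340575 189.48003683]]
```

View pics/p2.png

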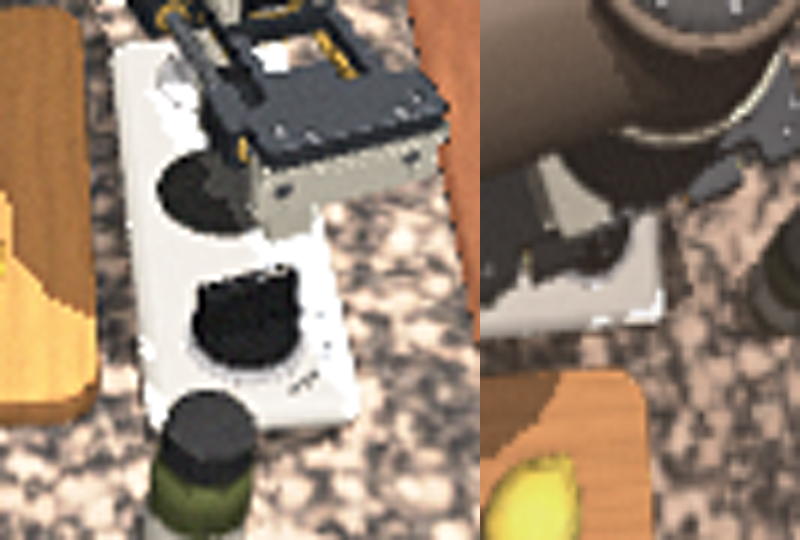

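The near fingertip shows at about px (278,239). The bar runs between the fingers' planes, and the spice jar is clear of the gripper. I'll go down and close.

Request:
send_rows([
  [[-0.1,0.2,1.5,0,0,0],[-0.1,0.2,3,0,0,0],[-0.1,0.2,3.5,0,0,0],[-0.1,0.2,3.5,0,0,0],[-0.1,0.2,3.5,0,0,0]],
])

```text
clock: 3.38
tool_pos: [0.4822, -0.0667, 0.0463]
orientation: [180.0, -0.1, 19.5]
force: [0.7, -0.1, -0.5]
opening: 0.0525
gripper_force: 0.0
```

Request:
send_rows([
  [[0,0,0,0,0,0],[0,0,0,0,0,0],[0,0,0,0,0,0],[0,0,0,0,0,0],[0,0,0,0,0,0],[0,0,0,0,0,0],[0,0,0,0,0,0],[0,0,0,0,0,0]],
], fingers=0)

```text
clock: 4.05
tool_pos: [0.4813, -0.0668, 0.0449]
orientation: [-180.0, 0.0, 19.4]
force: [0.5, 0.4, -0.4]
opening: 0.005
gripper_force: 0.0
```

Opening is 5 mm, less than the 13 mm bar, so the fingers missed it. I'll look.

Run:
```python
from h import *
from plant import ctrl
o=ctrl.get_obs(); print(o["opening"],o["gripper_force"],o["tool_pos"])
s=ctrl.snapshot("side"); q=o["tool_pos"]
R=Ro.from_euler("xyz",o["orientation"],degrees=True).as_matrix()
f=lambda c:((c-[230,190])*6).round()
print("tcp",f(proj(s,q)),"axis +5cm up",f(proj(s,q-.05*R[:,2])))
cv2.imwrite("pics/p3.png",cv2.resize(s["img"][190:290,230:330],None,fx=6,fy=6,interpolation=2)[:,:,::-1])
```

```text
0.0050314022504243045 0.0 [ 0.48125974 -0.06684445  0.04494739]
tcp [[238. 365.]] axis +5cm up [[242. 287.]]
```

View pics/p3.png

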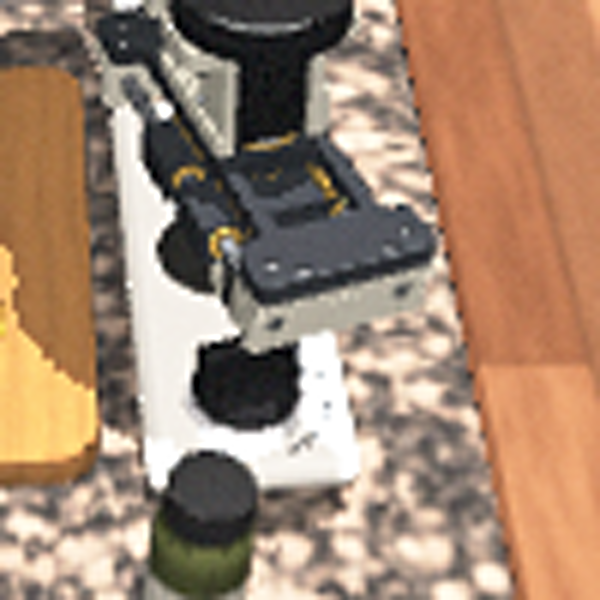

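Run:
```python
from h import *
from plant import ctrl
o=ctrl.get_obs(); s=ctrl.snapshot("side"); q=o["tool_pos"]
R=Ro.from_euler("xyz",o["orientation"],degrees=True).as_matrix()
f=lambda c:((c-[230,190])*6).round()
P=[q+R@np.array(v) for v in((-.039,.0965,-.066),(.039,.0965,-.066),(-.039,-.0965,-.066),(.039,-.0965,-.066),(0,.065,-.02))]
print(f(proj(s,P))); p=np.load("lamp.npy") if 0 else [.4782,.0277,0,np.radians(2.4)]
print("bar ends top",f(proj(s,lamp(p,[(.024,-.088,.062),(-.024,-.102,.062)]))))
print(o["opening"],o["gripper_force"],o["force"],o["moment"])
```

```text
[[248. 434.]
 [419. 385.]
 [ 89. 151.]
 [240. 116.]
 [298. 433.]]
bar ends top [[292. 327.]
 [191. 353.]]
0.0027758007197087845 0.0 [ 0.27073263 -0.03962533 -0.23015329] [-0.03545225 -0.02016017 -0.01452377]
```

Request:
send_rows([
  [[0,0,0,0,0,0],[0,0,0,0,0,0],[0,0,0,0,0,0]],
], fingers=0)

```text
clock: 4.4
tool_pos: [0.4813, -0.0668, 0.045]
orientation: [180.0, 0.0, 19.4]
force: [-0.6, -0.7, -0.8]
opening: 0.0007
gripper_force: 0.0
```

Run:
```python
from h import *
t=dict(np.load("top0.npz")); s=dict(np.load("side0.npz")); s1=dict(np.load("s1.npz"))
q=np.array([.3005,.6038,.1871]);R=Ro.from_euler("xyz",[180,0,-26.5],degrees=True).as_matrix()
P=[q]+[q+R@np.array(v) for v in((0,.044,-.0),(0,-.044,-.0),(0,0,-.066),(.039,.0965,-.066),(.039,-.0965,-.066),(-.039,.0965,-.066),(-.039,-.0965,-.066))]
pt,ps=proj(t,P),proj(s,P)
print(pt.round(),ps.round())
O=[]
for im,pp,c,n in((t["img"],pt,(20,200),4),(s["img"],ps,(175,50),5)):
    w=400//n; a=cv2.resize(im[c[1]:c[1]+500//n,c[0]:c[0]+w],None,fx=n,fy=n,interpolation=2)
    for i,x in enumerate((pp-c+.5)*n): cv2.circle(a,tuple(x.astype(int)),3,(255,0,0) if i<3 else (0,255,0),-1)
    O.append(a[:500])
cv2.imwrite("pics/p4.png",np.hstack(O)[:,:,::-1])
```

```text
[[ 76. 250.]
 [ 89. 256.]
 [ 63. 243.]
 [ 64. 249.]
 [101. 251.]
 [ 42. 221.]
 [ 87. 277.]
 [ 28. 246.]] [[217. 109.]
 [212. 113.]
 [222. 105.]
 [216.  93.]
 [212. 103.]
 [236.  87.]
 [195. 100.]
 [220.  85.]]
```

View pics/p4.png

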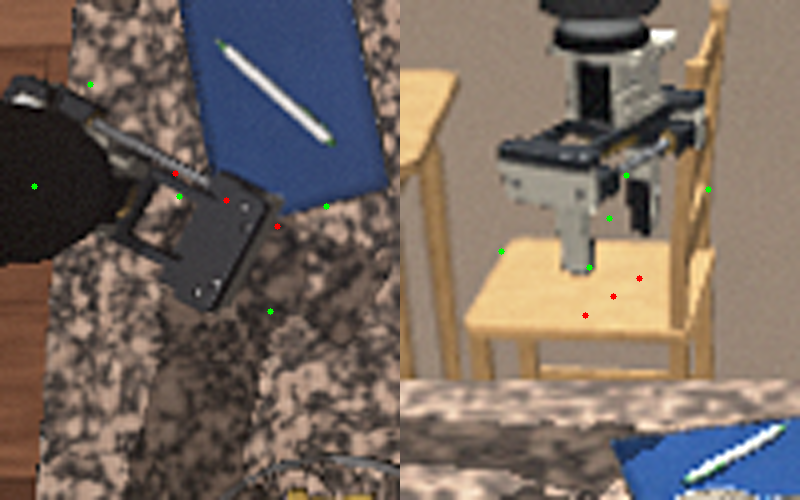

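Run:
```python
from h import *
t=dict(np.load("top0.npz")); s=dict(np.load("side0.npz"))
q=np.array([.3005,.6038,.1871]);R=Ro.from_euler("xyz",[180,0,-26.5],degrees=True).as_matrix()
for a,b in(((71.2,277.2),(195,80.5)),((89.5,251),(215,83.5))):
    w=tri([(t,a),(s,b)]); print("world",w.round(4),"tool",(R.T@(w-q)).round(4), "resid",(proj(t,w)[0]-a).round(1),(proj(s,w)[0]-b).round(1))
# near fingertip, side only, assuming tool xy = (0,+.055)
for z in (0,-.01,-.02,-.03,-.04): print(z,((proj(s,[q+R@np.array((0,.055,z)),q+R@np.array((0,-.055,z))])-[175,50]+.5)*5).round().tolist())
```

```text
world [0.227  0.5422 0.3252] tool [-0.0383  0.0879 -0.1381] resid [-0.1 -0.6] [-0.4  0. ]
world [0.2982 0.4987 0.3271] tool [ 0.0449  0.0951 -0.14  ] resid [-0.3 -3.2] [-2.2  0.3]
0 [[179.0, 321.0], [246.0, 274.0]]
-0.01 [[178.0, 309.0], [246.0, 262.0]]
-0.02 [[177.0, 297.0], [245.0, 251.0]]
-0.03 [[176.0, 285.0], [245.0, 240.0]]
-0.04 [[176.0, 273.0], [244.0, 228.0]]
```

The picture and triangulation agree with the kinematics sideways. Along the tool, though, the fingertips really sit about 35 mm above the reported TCP, so the fingers closed over the top of the bar. I'll open and go lower in small steps, watching the force.

Request:
send_rows([
  [[0,0,0,0,0,0],[0,0,0,0,0,0],[0,0,0,0,0,0],[0,0,0,0,0,0],[0,0,0,0,0,0],[0,0,0,0,0,0],[0,0,0.5,0,0,0],[0,0,0.8,0,0,0]],
], fingers=0.5)

```text
clock: 5.07
tool_pos: [0.4812, -0.0668, 0.0365]
orientation: [-180.0, -0.0, 19.4]
force: [-0.1, -0.2, 0.3]
opening: 0.0426
gripper_force: 0.0
```

Request:
send_rows([
  [[0,0,0.2,0,0,0],[0,0,0.4,0,0,0],[0,0,0.4,0,0,0],[0,0,0.4,0,0,0]],
])

```text
clock: 5.4
tool_pos: [0.4812, -0.0669, 0.0328]
orientation: [180.0, 0.0, 19.4]
force: [0.4, 0.4, 0.2]
opening: 0.0437
gripper_force: 0.0
```

Request:
send_rows([
  [[0,0,0.3,0,0,0],[0,0,0.6,0,0,0],[0,0,0.9,0,0,0],[0,0,0.9,0,0,0]],
])

```text
clock: 5.73
tool_pos: [0.4808, -0.0669, 0.0233]
orientation: [-180.0, 0.1, 19.4]
force: [-0.8, -0.2, -0.8]
opening: 0.0442
gripper_force: 0.0
```

Run:
```python
from h import *
from plant import ctrl
o=ctrl.get_obs(); print(o["tool_pos"],o["force"]); s=ctrl.snapshot("side"); q=o["tool_pos"]
R=Ro.from_euler("xyz",o["orientation"],degrees=True).as_matrix()
f=lambda c:((c-[230,200]+.5)*6).round()
a=cv2.resize(s["img"][200:290,230:330],None,fx=6,fy=6,interpolation=2)
for z,c in((0,(255,0,0)),(-.02,(0,255,0)),(-.035,(0,0,255)),(-.05,(255,0,255))):
    for u in f(proj(s,[q+R@np.array((k,.028,z)) for k in(-.0095,.0095)])): cv2.circle(a,tuple(u.astype(int)),3,c,-1)
cv2.imwrite("pics/p5.png",a[:,:,::-1])
```

```text
[ 0.480756   -0.06692853  0.02325601] [-0.75664365 -0.21551377 -0.82948367]
```

View pics/p5.png

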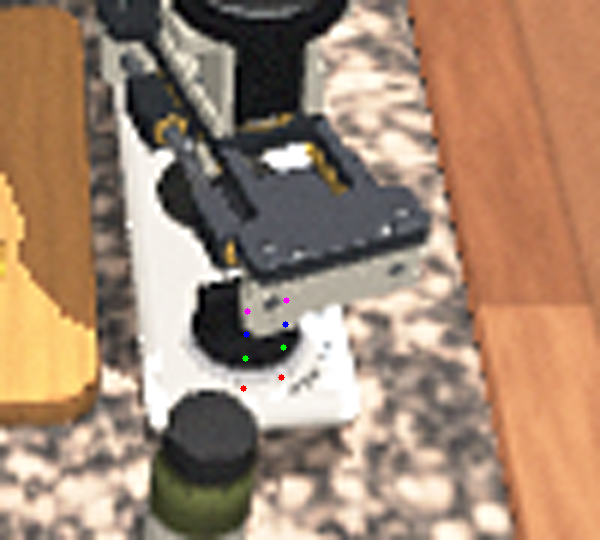

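Blue dots (35 mm back along the tool) coincide with the fingertip's lower edge at (245–290,330), which confirms the 35 mm offset. I'll lower 15 mm and close.

Request:
send_rows([
  [[0,0,0.5,0,0,0],[0,0,0.8,0,0,0],[0,0,1.1,0,0,0],[0,0,1.3,0,0,0],[0,0,1.5,0,0,0],[0,0,1.5,0,0,0]],
])

```text
clock: 6.28
tool_pos: [0.481, -0.0669, 0.0085]
orientation: [-180.0, 0.0, 19.4]
force: [0.3, 0.2, -0.6]
opening: 0.0438
gripper_force: 0.0
```

Request:
send_rows([
  [[0,0,0,0,0,0],[0,0,0,0,0,0],[0,0,0,0,0,0],[0,0,0,0,0,0],[0,0,0,0,0,0],[0,0,0,0,0,0],[0,0,0,0,0,0],[0,0,0,0,0,0]],
], fingers=0)

```text
clock: 6.95
tool_pos: [0.4813, -0.0667, 0.0091]
orientation: [-180.0, -0.0, 19.4]
force: [-0.8, 0.9, 1.8]
opening: 0.0129
gripper_force: 30.0
```

Request:
send_rows([
  [[0,0,0,0,0,5],[0,0,0,0,0,10],[0,0,0,0,0,15],[0,0,0,0,0,20],[0,0,0,0,0,25],[0,0,0,0,0,30],[0,0,0,0,0,34.5],[0,0,0,0,0,34.5]],
])

```text
clock: 7.62
tool_pos: [0.4813, -0.0657, 0.0091]
orientation: [-179.9, -0.0, -15.4]
force: [-3.7, 8.0, 4.1]
opening: 0.0123
gripper_force: 30.0
```

Request:
send_rows([
  [[0,0,0,0,0,0],[0,0,0,0,0,0]],
])

```text
clock: 7.78
tool_pos: [0.4814, -0.0657, 0.0091]
orientation: [-179.9, -0.0, -15.1]
force: [-2.6, 9.3, 3.9]
opening: 0.0128
gripper_force: 30.0
```

Request:
send_rows([
  [[0,0,0,0,0,0],[0,0,0,0,0,0],[0,0,0,0,0,0],[0,0,0,0,0,0],[0,0,0,0,0,0],[0,0,0,0,0,0],[0,0,-2,0,0,0],[0,0,-5,0,0,0]],
], fingers=0.45)

```text
clock: 8.45
tool_pos: [0.4788, -0.0674, 0.0571]
orientation: [179.8, 0.3, -15.1]
force: [0.9, 0.1, -0.3]
opening: 0.0393
gripper_force: 0.0
```

Request:
send_rows([
  [[0,0,-4,0,0,0],[0,0,-8,0,0,0],[0,0,-12,0,0,0],[0,0,-16,0,0,0],[0,0,-20,0,0,0],[0,0,-23,0,0,0],[0,0,-23,0,0,0],[0,0,-23,0,0,0]],
], fingers=0.85)

```text
clock: 9.12
tool_pos: [0.4821, -0.0667, 0.291]
orientation: [-179.9, -0.2, -15.1]
force: [0.6, 0.7, -1.7]
opening: 0.0744
gripper_force: 0.0
```

Run:
```python
from h import *
from plant import ctrl
go(ctrl,(.4742,.1235,.29),-87.6)
s=ctrl.snapshot("side"); np.savez("s2.npz",**s)
cv2.imwrite("pics/p6.png",np.hstack([cv2.resize(s["img"][190:290,230:310],(400,500),interpolation=2),cv2.resize(s["img"][110:210,220:300],(400,500),interpolation=2)])[:,:,::-1])
p=[.4782,.0277,0,np.radians(2.4)]
for d in(.6,1.2,1.8): print(d,((proj(s,lamp(p,[(k*.025*np.cos(.9-d),-.095+k*.025*np.sin(.9-d),.062) for k in(1,-1)]))-[230,190]+.5)*5).round().tolist())
```

```text
shift cm [ -5.71 -18.16   0.11] rot [-0.24 -0.11 72.53] from [ 0.4821 -0.0667  0.291 ] [-179.88   -0.21  -15.07] t 9.1167
0.6 [[245.0, 274.0], [162.0, 297.0]]
1.2 [[248.0, 293.0], [160.0, 278.0]]
1.8 [[236.0, 310.0], [173.0, 262.0]]
```

View pics/p6.png

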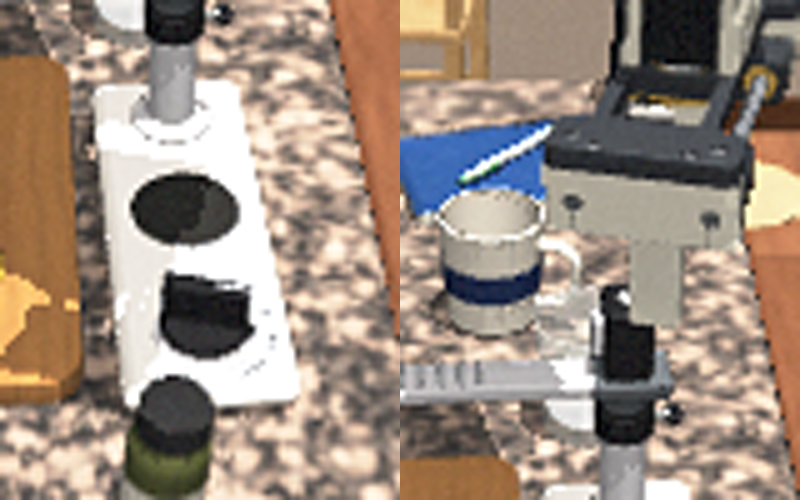

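The dial bar runs from (163,272) to (248,290), which matches the 1.2 rad prediction, so the dial is set and released. Next is the grip.

Request:
send_rows([
  [[-0.7,-2.2,0,0,0,7],[-1.4,-4.5,0,0,0,14],[-2.1,-6.7,0,0,0,21],[-2.8,-9,0,0,0,28],[-3.5,-11.2,0,0,0,35],[-4.2,-13.5,0,0,0,42],[-5,-16,0,0,0,49],[-5.7,-18.2,0,0,0,56]],
])

```text
clock: 9.83
tool_pos: [0.4726, 0.1247, 0.2873]
orientation: [179.8, -0.0, -71.4]
force: [0.3, -0.5, 0.0]
opening: 0.0744
gripper_force: 0.0
```

Request:
send_rows([
  [[0,0,0,0,0,6],[0,0,0,0,0,12],[0,0,0,0,0,16.5],[0,0,0,0,0,16.5],[0,0,0,0,0,16.5],[0,0,0,0,0,16.5]],
])

```text
clock: 10.33
tool_pos: [0.4732, 0.1235, 0.2882]
orientation: [179.9, -0.0, -87.4]
force: [0.0, -0.3, 0.9]
opening: 0.0746
gripper_force: 0.0
```

Run:
```python
from h import *
from plant import ctrl
go(ctrl,(.474,.1235,.120),-87.6)
```

```text
shift cm [-1.000e-02 -1.000e-01  1.682e+01] rot [ 0.07 -0.04  0.19] from [0.4732 0.1235 0.2882] [ 1.7993e+02 -4.0000e-02 -8.7410e+01] t 10.3333
```

Request:
send_rows([
  [[0,-0.1,3,0,0,0],[0,-0.1,6,0,0,0],[0,-0.1,9,0,0,0],[0,-0.1,11,0,0,0],[0,-0.1,13,0,0,0],[0,-0.1,14,0,0,0],[0,-0.1,14,0,0,0],[0,-0.1,14,0,0,0]],
])

```text
clock: 11.0
tool_pos: [0.4747, 0.1236, 0.1492]
orientation: [180.0, -0.0, -87.5]
force: [0.8, -0.6, 0.7]
opening: 0.0745
gripper_force: 0.0
```

Request:
send_rows([
  [[0,0,0.6,0,0,0],[0,0,1.2,0,0,0],[0,0,1.8,0,0,0],[0,0,2.3,0,0,0],[0,0,2.7,0,0,0],[0,0,2.7,0,0,0],[0,0,2.7,0,0,0]],
])

```text
clock: 11.58
tool_pos: [0.4745, 0.1237, 0.1218]
orientation: [180.0, -0.0, -87.6]
force: [-0.1, -0.4, 0.4]
opening: 0.0741
gripper_force: 0.0
```

Request:
send_rows([
  [[0,0,0,0,0,0],[0,0,0,0,0,0],[0,0,0,0,0,0],[0,0,0,0,0,0],[0,0,0,0,0,0],[0,0,0,0,0,0],[0,0,0,0,0,0],[0,0,0,0,0,0]],
], fingers=0)

```text
clock: 12.25
tool_pos: [0.4726, 0.1233, 0.1219]
orientation: [179.8, -0.0, -87.6]
force: [-10.2, 3.8, 8.2]
opening: 0.0306
gripper_force: 30.0
```

The opening is 30.6 mm, so the button is fully pressed. Now I'll pull up.

Request:
send_rows([
  [[0,0,-0.7,0,0,0],[0,0,-1.4,0,0,0],[0,0,-2.1,0,0,0],[0,0,-2.8,0,0,0],[0,0,-3.5,0,0,0],[0,0,-4.2,0,0,0],[0,0,-4.9,0,0,0],[0,0,-5.6,0,0,0]],
])

```text
clock: 12.92
tool_pos: [0.4723, 0.1234, 0.1768]
orientation: [179.7, -0.0, -87.6]
force: [-4.1, 1.6, -5.2]
opening: 0.0305
gripper_force: 30.0
```

Request:
send_rows([
  [[0,0,-0.7,0,0,0],[0,0,-1.4,0,0,0],[0,0,-2.1,0,0,0],[0,0,-2.8,0,0,0],[0,0,-3.5,0,0,0],[0,0,-4.2,0,0,0],[0,0,-4.9,0,0,0],[0,0,-5.6,0,0,0]],
])

```text
clock: 13.58
tool_pos: [0.4724, 0.1234, 0.2327]
orientation: [179.7, -0.0, -87.6]
force: [-5.8, 2.0, -9.0]
opening: 0.03
gripper_force: 30.0
```

Request:
send_rows([
  [[0,0,-0.3,0,0,0],[0,0,-0.6,0,0,0],[0,0,-0.8,0,0,0],[0,0,-0.8,0,0,0],[0,0,-0.8,0,0,0],[0,0,-0.8,0,0,0]],
])

```text
clock: 14.08
tool_pos: [0.4726, 0.1234, 0.2411]
orientation: [179.8, -0.0, -87.6]
force: [-7.4, 1.2, -4.4]
opening: 0.0306
gripper_force: 30.0
```

Request:
send_rows([
  [[0,0,-0.1,0,0,0],[0,0,-0.2,0,0,0],[0,0,-0.2,0,0,0],[0,0,-0.2,0,0,0],[0,0,-0.2,0,0,0],[0,0,-0.2,0,0,0]],
])

```text
clock: 14.58
tool_pos: [0.4724, 0.1234, 0.2421]
orientation: [179.7, -0.0, -87.6]
force: [-6.8, 1.3, -11.3]
opening: 0.0305
gripper_force: 30.0
```

Run:
```python
from h import *
from plant import ctrl
a=dict(np.load("side0.npz")); s=ctrl.snapshot("side"); p=[.4782,.0277,0,np.radians(2.4)]
P=lambda z:proj(s,lamp(p,(-.14,.095,.145+z)))[0]
u=P(0).astype(int); t=a["img"][u[1]-7:u[1]+8,u[0]-22:u[0]+12]
r=cv2.matchTemplate(s["img"],t,cv2.TM_CCOEFF_NORMED)[90:200,150:270]
_,m,_,l=cv2.minMaxLoc(r); print("match",m,"moved",l[0]+150-(u[0]-22),l[1]+90-(u[1]-7))
for z in(.06,.11,.12):print(z,(P(z)-P(0)).round(1))
g=ctrl.get_obs();print(g["tool_pos"],g["force"],g["gripper_force"],g["clock"])
```

```text
match 0.6215335726737976 moved -3 -35
0.06 [ -1.  -16.8]
0.11 [ -1.9 -31.6]
0.12 [ -2.1 -34.7]
[0.472362   0.12337752 0.24211667] [ -5.18975466   1.39846369 -11.07428761] 29.960115551948547 14.6333
```

The light bar moved 35 px up in the image, against 34.7 px predicted for 120 mm. The stem is at its second stop and still held, so I'll hand in.

```bash
python3 -c "
from plant import ctrl
print(ctrl.close_job())"
```

```text
the job is handed in; nothing more can be done
None
```

The dial is set to two studs and released, and the stem is pulled up about 120 mm to its second stop with the gripper still holding the grip. The arm never went near the glass, mug, salt shaker or spice jar, though I took no closing measurement of them. The job is handed in.

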